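# Press a bush home in a clock plate on the arbor press

## Task

With the red safety catch still on, slide the pale wooden clock plate on the press's plywood table square and flush into the corner of the two fences, so that its brass bush comes under the ram. Then flip the red catch back, and pull the lever down until the bush is fully home in the plate. Finish while holding the lever down with firm pressure, so that the ram keeps squeezing the bush while its glue grips; do not let go, and leave the other things on the bench where they are.

Things in the scene. Friction and masses are not known exactly. Their poses are not given: they have to be found in the camera images.
- corner (a point): Inner bottom corner where the press's two dark wooden fences meet, on the top face of its plywood table, 40 mm above the bench. Axes are those of the press: x points at the side fence, y at the back fence and column, z up. The table runs from here 250 mm towards -x and 230 mm towards -y. Fences stand 12 mm above the table.
- press: Small dark-green bench arbor press, fixed, turned by a different angle each time. Origin on the bench under the ram's axis; same axes as corner. The corner is at x = 50, y = 45 mm. The head is a block from x = -30 to 30, y = -35 to 135 mm, 145 to 262 mm above the bench; the ram's top rises to 285 mm. The column under the head begins at y = 65 mm.
- plate: Pale wooden movement plate lying loose on the plywood table, 160 mm along its x, 150 along its y, 18 thick, 0.3 kg; origin at the centre of its underside. Its +x edge goes against the side fence, +y edge against the back fence: its origin is then at x = -80, y = -75 mm from the corner. Bush at x = 30, y = 30 mm. It starts 15 to 40 mm short of each fence and up to 0.2 rad askew.
- bush (a joint): How far the brass bush is pressed into the plate (m): 0 when its flange (27 mm across, 3 mm thick) stands 9 mm proud of the plate, 0.009 fully home with the flange down on the wood. It is a tight fit (about 15 N) and stays where it is left.
- ram: Square steel ram of the press with a round nose 26 mm across that pushes on the bush; origin at the centre of the nose's underside, 38 mm above the plywood table with the lever up. It goes down 18 mm for each radian of the lever.
- catch (a joint): Angle of the red safety catch (rad): 0 is on, its nose in the ratchet wheel of the lever so that the lever gives a little but cannot come down; 1.3 is flipped fully back (0.8 is well clear). It turns about a level axis along the press's x, and stays where it is left; about 2 N at the tab moves it.
- catch_tab (a point): Centre of the catch's red thumb tab, 26 mm wide along the press's x, 26 high, 8 thick, 51 mm above the catch's pivot, leaning 0.35 rad towards the press's -y when on. Push it towards +y (to the column) to flip the catch back: it swings over its top and down on the other side. Only the ram's top, 40 mm to its -x side, stands as high.
- lever (a joint): Angle of the press lever (rad): 0 is up, 0.47 above level; it grows as the knob is pulled down, to 1.2 at most. The ram meets the bush at about 0.45 to 0.55, and the bush is home at about 0.95. A spring lifts the lever when it is let go: the knob needs about 4 N to come down, 5 N while the bush goes in, and some 10 N for firm pressure once it is home.
- lever_knob (a point): Centre of the black ball, 34 mm across, at the lever's end, 210 mm from its pivot, about 300 mm above the bench when up and 110 mm when the bush is home. The lever is a 14 mm round steel bar that runs from the pivot towards the press's -y, in a vertical plane beside the head; the ball can be pinched across the press's x from above, or pushed down.
- lever_pivot (a point): Point on the lever's axis of turn, in the plane of the bar; the axis is level, along the press's x.
- glue: Bystander, to be left alone: yellow glue jar, 68 mm across, 95 mm tall; origin at the centre of its underside.
- alarm_clock: Bystander, to be left alone: round teal alarm clock with white dials, 90 mm across, 98 mm tall; origin at the centre of its underside.
- carton: Bystander, to be left alone: small open cardboard carton, 100 x 85 x 60 mm; origin at the centre of its underside.
- carriage_clock: Bystander, to be left alone: brass and glass carriage clock, 75 x 65 x 131 mm; origin at the centre of its underside.
- wheel_tray: Bystander, to be left alone: shallow metal tray of brass clock wheels, 130 x 90 x 22 mm; origin at the centre of its underside.
- old_plate: Bystander, to be left alone: old dark wooden plate lying flat, 110 x 90 x 14 mm (not the workpiece); origin at the centre of its underside.
- screwdriver: Bystander, to be left alone: orange screwdriver lying on the bench; origin at the centre of its underside.
- hammer: Bystander, to be left alone: hammer lying on the bench; origin at the centre of its underside.
Not all that is in view belongs to the job. What is shaped like the plate but black or blue is not meant.

How it is judged (in metres and radians):
On the way, in this order (a step that is already met when the one before it is completed fails the run):
1. the plate is square and flush in the fence corner, within 2 mm of both fences and 0.015 rad (x of plate in the frame of corner above -0.082 m and y of plate in the frame of corner above -0.077 m and angle between the x axis of plate and the x axis of corner, either way round below 0.015 rad), for 0.2 s.
2. the safety catch is flipped back, with the lever still up (value of joint catch above 0.8 rad and value of joint lever below 0.1 rad), for 0.2 s.
3. the bush is pressed fully home (within 1 mm) (value of joint bush above 0.008 m), for 0.2 s.
At the end, for the whole second after the job is handed in: The lever is still held down past 0.85 rad and the ram presses on the bush in the plate with more than 30 N (about 5 N at the knob); the bush is home within 1 mm, the catch is back beyond 0.8 rad, and the plate is still within 2 mm of both fences and square within 0.015 rad (all of step 1 and value of joint catch above 0.8 rad and value of joint bush above 0.008 m and value of joint lever above 0.85 rad and contact force between ram and plate above 30 N); the arm keeps its last pose, push and grip.
It fails at once if a bystander on the bench is shifted by more than 30 mm (distance of any of glue, alarm_clock, carton, carriage_clock, wheel_tray, old_plate, screwdriver, hammer from where it was at the start of the episode above 0.03 m).
It also fails if it takes over 72 s, if anything falls off the work surface, if the arm or the gripper's body presses on something with over 40 N, if the wrist force passes 120 N, or if a joint passes its speed limit or range.

## Robot

A 6-joint arm with a two-finger parallel gripper is mounted at the origin on the work surface. World frame = base frame: x ahead of the robot, y to its left, z up, the work surface at z = 0. Lengths are in mm, angles in rad, forces in N, time in s.
With the tool pointing down it reaches from about 400 to 925 mm from the base axis. Payload 12.5 kg.
Tool frame: the origin (TCP) lies where the fingers leave the gripper's body, on its centre line; the fingertips stand 78 mm ahead of it and the grasp point (between the pads) lies 59 mm ahead of it (env.nose_length is the distance from the TCP to the fingertips, in mm); z points along the fingers, y is the line along which they close (so a half turn about z gives the same grasp; the last joint's range is limited). The gripper opens to 95 mm and grips with 3 to 60 N. Pads are 20 mm wide; open, the fingers measure 119 mm over their backs; the gripper's body (75 mm by 180 mm) begins 59 mm behind the grasp point.
Start: joints at [-1.349, 0.491, 1.559, -0, 1.092, -0.106], TCP at [201.247, -591.724, 292.261] pointing down, gripper open.
Joint ranges: [-3.1, 3.1], [-0.84, 2.19], [0.05, 2.79], [-1.13, 4.28], [0.06, 2.93], [-2.69, 2.69]. Speed limits (rad/s): [2.22, 2.22, 2.79, 3.14, 3.14, 3.14].

## Interface

Orientations are given as [roll, pitch, yaw] about the fixed x, y, z axes, in that order (R = Rz(yaw) Ry(pitch) Rx(roll)).
In Python, from cell import env gives the robot as it stands. The module is installed in compiled form; this text tells all that it offers.
- The arm moves only by the tool send_rows, never from a script. Its argument "series" is text: rows parted by semicolons, each of 6 numbers parted by spaces: the shift along the tool's x, y, z as a fraction of full scale, then the turn, a rotation vector about the tool's x, y, z as a fraction of full scale. A call has 1 to 5 rows; each row shifts and turns the commanded pose from where the row before left it, along the tool's axes as they then stand; what a row does not reach is not made up. Full scale, the value 1, is 60 mm for a shift and 10 degrees for a turn. A row lasts 1/8 s, in which the tool goes at most 62.5 mm and 10.7 degrees, less where a joint would pass 70% of its speed; a pose out of reach is approached as far as the arm can. A call with a number of a shift or a turn outside -1 to 1 is refused whole. A call with a gripper value outside its range is refused whole. "fingers" is the opening, from 0 (shut) to 1 (fully open), set as the call begins (left out, the last holds). The fingers move at their own pace and stop on an object; the grip force is fixed at half the most. Time passes only in rows, so rows that do not move let the fingers close. It gives the time, the measured TCP pose, the force, the opening and the grip force at its end, in the units of the state.
- env.state(): the state, without advancing time (a new reading comes with each control period).
- env.read_camera(name): name is "scene" or "top" or "wrist"; returns a dict with "color" (384x512x3 uint8, red, green, blue), "z_map" (384x512 float32, mm along the optical axis (not along the pixel's ray), 0 where there is no reading), "fovy" (degrees; the focal length in pixels is half the picture's height over the tangent of half this angle, whatever the lens; pixels are square), "cx", "cy" (the principal point, pixels), "distortion" ([k1, k2, p1, p2, k3] as OpenCV has them; the pictures are not rectified), "R" (3x3) and "t" (3): a world point X has camera coordinates R X + t. Camera axes: x right, y down, z forward; pixel columns grow to the right and rows downward; lengths in mm; the calibration is good to about 2 mm. A picture is of the moment at which its call begins.
- env.job_done(): hands the job in; it is judged then, once.
The state is a dict: "t": time; "joints": joint angles; "qvel": joint speeds; "tau": joint torques, N m; "eef_pos": TCP position; "tcp_rot": TCP orientation; "ft_force": force on the tool from outside, world axes, zero at the start; "moment": the same for the moment, N m; "opening": opening from 0.0 (shut) to 1.0 (fully open); "grip_force": force on a finger pad.
Only numpy, scipy, OpenCV 4.12 (cv2) and the standard library are available. Lean on these libraries where they do the work, as an engineer would, in place of code of your own. Each camera call takes 0.05 s, during which the arm holds its last target. There are 200 camera calls.

## Working session

There is one attempt and no reset: what is moved stays moved. The work goes in short steps, Python scripts to look and compute and a tool call to move; the robot and the scene stay as the last step left them, time stands still between calls to the robot, and variables do not carry over. Pictures are saved under pics/ and viewed, at most 10 in all, crops included, and the job is handed in when it is done.

Besides the shell and the picture viewer there is one more tool, called by a JSON object that holds its "api" and its "payload", one argument or row to a line. send_rows: Moves the arm, as the interface text tells. Shift numbers are shares of 60 mm and turn numbers shares of 10 degrees, none past 1 either way. Its arguments: {"type":"object","properties":{"series":{"type":"string"},"fingers":{"type":"number"}},"required":["series"]}

```bash
mkdir -p pics; cat > h.py <<'E'
import numpy as np, cv2
from cell import env
from scipy.spatial.transform import Rotation as Ro
def K(c):
    h,w=c["color"].shape[:2]; f=h/2/np.tan(np.radians(c["fovy"])/2)
    return np.array([[f,0,c["cx"]],[0,f,c["cy"]],[0,0,1.]])
def rays(c,uv):
    uv=np.asarray(uv,float).reshape(-1,1,2)
    n=cv2.undistortPoints(uv,K(c),np.array(c["distortion"],float)).reshape(-1,2)
    return np.c_[n,np.ones(len(n))]
def plane(c,uv,z):
    R=np.array(c["R"]);t=np.array(c["t"]); d=rays(c,uv)@R; o=-R.T@t
    return o+d*((z-o[2])/d[:,2])[:,None]
def cloud(c):
    h,w=c["z_map"].shape; v,u=np.mgrid[:h,:w]
    r=rays(c,np.c_[u.ravel(),v.ravel()])
    P=(r*c["z_map"].reshape(-1,1)-np.array(c["t"]))@np.array(c["R"])
    P[c["z_map"].ravel()==0]=np.nan
    return P.reshape(h,w,3)
E
python3 - <<'E'
from h import *
import pickle
for n in ("scene","top","wrist"):
    c=env.read_camera(n); pickle.dump(c,open(n+".pkl","wb"))
    cv2.imwrite(f"pics/{n}0.png",cv2.resize(c["color"][:,:,::-1],(768,576)) if n!="wrist" else c["color"][:,:,::-1])
    print(n,-np.array(c["R"]).T@np.array(c["t"]),c["fovy"],c["distortion"])
print(env.state())
E
```

```text
scene [ 924.19342205  399.72701494 1024.35286138] 52.949772958407486 [-0.12989713  0.          0.          0.          0.        ]
top [ 429.01584622    3.40217367 1400.86736838] 46.443228896626096 [0.05444022 0.         0.         0.         0.        ]
wrist [ 273.45032636 -566.39766055  384.08805252] 60.71278390286823 [-0.06045378  0.          0.          0.          0.        ]
{'t': 0.15, 'joints': array([-1.34859967e+00,  4.91397769e-01,  1.55928409e+00, -1.02028135e-05,
        1.09169131e+00, -1.05595022e-01]), 'qvel': array([-0.00078652, -0.00131644, -0.00240725,  0.00097633,  0.00054557,
        0.00020213]), 'tau': array([ 4.21029457e-03, -6.12893772e+01, -2.58278757e+01,  6.93135825e-02,
        4.73059842e-02, -9.05269758e-05]), 'eef_pos': array([ 201.22079626, -591.61421788,  291.81919215]), 'tcp_rot': array([-3.14081552e+00, -7.32662734e-05,  3.27796359e-01]), 'ft_force': array([-0.80572022, -0.1582744 ,  0.41937344]), 'moment': array([-0.01299744,  0.0325739 ,  0.00778286]), 'grip_force': 0.0, 'opening': 1.0005581362198832}
```

View pics/scene0.png

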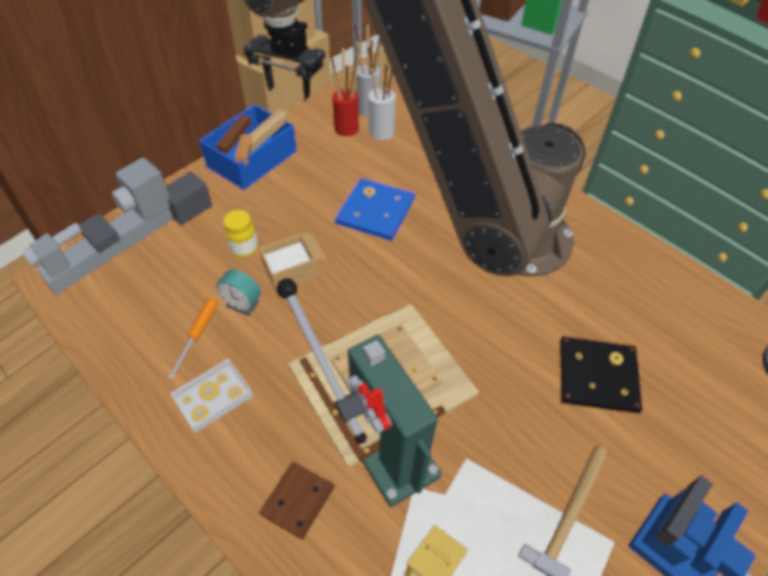

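View pics/top0.png

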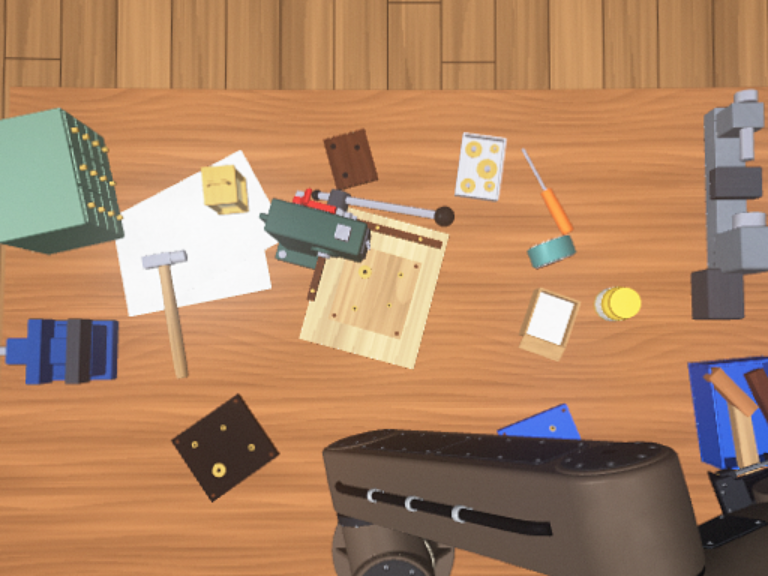

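The scene view shows the press with its lever pointing to the far side. In the top view (2x-scaled pixels) the knob is at (445,216), the head at (315,232), the red catch at (315,200), the plate around (375,287), and fences at (405,232) and (315,280). Press +x is roughly world +x and press +y roughly world +y.

```bash
python3 - <<'E'
from h import *
import pickle
T=pickle.load(open("top.pkl","rb")); S=pickle.load(open("scene.pkl","rb"))
P=cloud(T); Z=P[:,:,2]; Q=cloud(S)
print("zmap ok",np.isfinite(Z).mean())
roi=np.zeros(Z.shape,bool); roi[110:260,170:310]=1
def rect(m,nm,z):
    m=cv2.morphologyEx((m&roi).astype(np.uint8),cv2.MORPH_OPEN,np.ones((3,3)))
    c=max(cv2.findContours(m,0,2)[0],key=cv2.contourArea)
    W=plane(T,c[:,0],z)[:,:2]; r=cv2.minAreaRect(W.astype(np.float32))
    print(nm,cv2.contourArea(c),r); return W
rect((Z>52.5)&(Z<66),"plate",58)
rect((Z>33)&(Z<66),"table+plate",40)
m=(Z>240)&(Z<275); rect(m,"head",262)
m=(Z>275)&(Z<330)&roi
n,l,s,c=cv2.connectedComponentsWithStats(m.astype(np.uint8))
for i in range(1,n): print(s[i],c[i],np.nanmedian(P[l==i],0))
for nm,C,X in(("top",T,P),("scene",S,Q)):
    hsv=cv2.cvtColor(C["color"],cv2.COLOR_RGB2HSV)
    for k,mm in(("red",((hsv[...,0]<5)|(hsv[...,0]>175))&(hsv[...,1]>180)&(hsv[...,2]>110)),("black",hsv[...,2]<45)):
        mm=mm&(X[...,2]>90)&(X[...,2]<340)&(X[...,0]>400)
        n,l,s,c=cv2.connectedComponentsWithStats(mm.astype(np.uint8))
        for i in range(1,n):
            if s[i][4]>12: print(nm,k,s[i],c[i],np.nanmedian(X[l==i],0),np.nanmax(X[l==i],0))
# enhanced crop
def crop(C,a,b,c,d,nm): 
    cv2.imwrite(nm,cv2.resize(C["color"][a:b,c:d,::-1],None,fx=5,fy=5,interpolation=cv2.INTER_CUBIC))
crop(T,115,235,165,310,"pics/c_top.png")
E
```

```text
zmap ok 0.9957275390625
plate 2268.0 ((519.4300537109375, 36.09258270263672), (149.59097290039062, 159.92733764648438), 73.75682830810547)
table+plate 6234.0 ((531.204833984375, 40.888519287109375), (246.2171630859375, 284.6156921386719), 74.84432983398438)
head 1666.0 ((623.8959350585938, 127.01216125488281), (174.94793701171875, 83.93186950683594), 74.70503234863281)
[201 126   7  11  46] [204.2826087  130.97826087] [658.80151674 143.25943106 299.9800592 ]
[270 138   1   1   1] [270. 138.] [646.21977515 -20.69542998 275.18882394]
[270 138  33  13 242] [289.46694215 142.92561983] [629.75675409 -73.83153429 307.18052551]
[223 149  11  12  97] [228.08247423 154.74226804] [601.15161685  85.03437022 285.30985018]
top red [196 126  28  16 115] [209.13913043 134.55652174] [655.46572551 138.58861349 256.03783509] [672.29271802 171.67673589 307.29122601]
scene red [240 256  20  30 198] [249.84848485 267.97474747] [660.31832273 148.84001275 276.30181656] [671.93969979 175.59020198 303.12610974]
scene black [186 187  11  11  76] [190.28947368 191.71052632] [631.09111489 -76.87049838 311.72972091] [640.9286204  -66.75412718 319.75890619]
```

View pics/c_top.png

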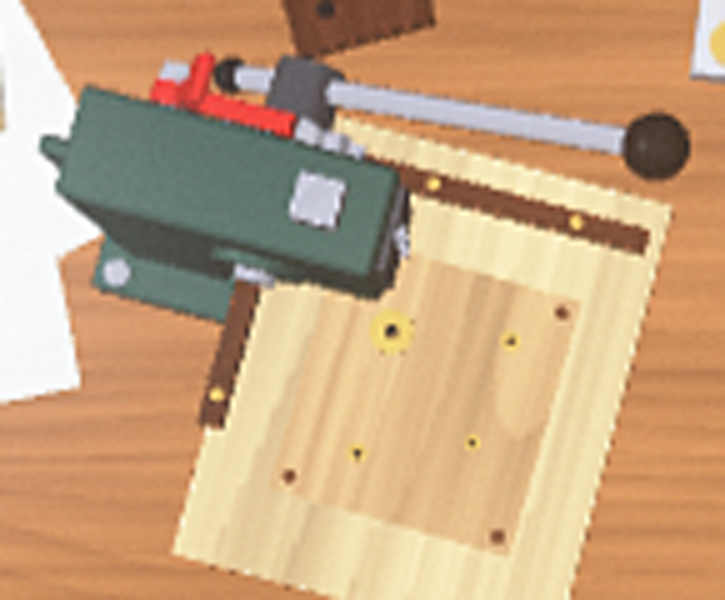

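The crop shows fence screws at crop (433,184), (576,222), the bush at (391,331), and the catch and lever on the far (+x) side of the head. So the press yaw is about -0.267, the corner is near (661,115), and the plate is about 36 and 39 mm short. I'll go to the plate's near edge now.

{"api": "send_rows", "payload": {
  "series": "0.6 -0.3 0 0 0 0.7; 0.7 -0.7 0 0 0 0.7; 0.7 -0.7 0 0 0 0.7; 0.5 -0.7 0 0 0 0.7; 0 -0.7 0 0 0 0.61",
  "fingers": 1
}}

```text
t: 0.78
eef_pos: [340.0, -384.2, 292.0]
tcp_rot: [-3.142, -0.0, -0.27]
ft_force: [0.1, -0.2, -0.2]
opening: 1.0
grip_force: 0.0
```

{"api": "send_rows", "payload": {
  "series": "0 -0.7 0 0 0 0; 0 -0.7 0 0 0 0; 0 -0.7 0 0 0 0; 0 -0.7 0 0 0 0; 0 -0.7 0 0 0 0"
}}

```text
t: 1.4
eef_pos: [394.4, -181.9, 292.2]
tcp_rot: [3.142, -0.0, -0.268]
ft_force: [0.8, -0.1, 0.3]
opening: 0.999
grip_force: 0.0
```

```bash
cat >> h.py <<'E'
TH=-0.267; C0=np.array([661.,115.])
def setfr(th,c):
    global TH,C0; TH=th; C0=np.array(c,float)
def tocorner(p):
    p=np.asarray(p,float); d=p[...,:2]-C0; c,s=np.cos(TH),np.sin(TH)
    return np.stack([d[...,0]*c+d[...,1]*s,-d[...,0]*s+d[...,1]*c],-1)
def where():
    s=env.state(); print("t",round(s["t"],2),"pos",s["eef_pos"].round(1),"rot",s["tcp_rot"].round(4),"cornerframe",tocorner(s["eef_pos"]).round(1),"yaw-TH",round(s["tcp_rot"][2]-TH,4),"F",s["ft_force"].round(1),"op",round(s["opening"],3))
E
python3 - <<'E'
from h import *
import pickle
where()
T=pickle.load(open("top.pkl","rb"))
f=lambda a:np.array(a)/5+[165-.4,115-.4]
w=plane(T,f([(433,184),(576,222),(216,396)]),52)[:,:2]
print("screws",w,"side fence dir ang",np.arctan2(*(w[0]-w[1])[::-1])-np.pi/2, tocorner(w))
t=plane(T,f([(670,207),(175,553),(570,600)]),40)[:,:2]; print("table",tocorner(t), "edge ang",np.arctan2(*(t[0]-t[2])[::-1]))
print("bush",tocorner(plane(T,f([(391,331)]),70)),"ram",tocorner(plane(T,f([(318,199)]),285)))
E
```

```text
t 1.4 pos [ 394.4 -181.9  292.2] rot [ 3.1415e+00 -1.0000e-04 -2.6760e-01] cornerframe [-178.8 -356.8] yaw-TH -0.0006 F [ 0.8 -0.1  0.3] op 0.999
screws [[648.26079676  31.74028451]
 [624.92433835 -55.06881256]
 [519.31278497 162.67384736]] side fence dir ang -0.26261637930868775 [[   9.67934218  -83.67065111]
 [  10.0733894  -173.56088613]
 [-149.24499366    8.6020052 ]]
table [[  35.92670918 -226.75033954]
 [-247.12961524    8.30753748]
 [-211.77352426 -230.05730133]] edge ang -0.2536501323518849
bush [[-84.97263975 -83.95987313]] ram [[-48.0923627  -44.67403423]]
```

{"api": "send_rows", "payload": {
  "series": "-0.15 -0.81 0 0 0 0; -0.15 -0.81 0 0 0 0; -0.15 -0.81 0 0 0 0; -0.15 -0.81 0 0 0 0; -0.15 -0.81 0 0 0 0"
}}

```text
t: 2.02
eef_pos: [414.9, 64.6, 292.3]
tcp_rot: [3.142, -0.0, -0.267]
ft_force: [0.6, -0.5, 0.2]
opening: 0.995
grip_force: 0.0
```

{"api": "send_rows", "payload": {
  "series": "0 0 0.7 0 0 0; 0 0 0.7 0 0 0; 0 0 0.7 0 0 0; 0 0 0.5 0 0 0; 0 0 0.2 0 0 0"
}}

```text
t: 2.65
eef_pos: [414.7, 63.0, 122.9]
tcp_rot: [3.141, 0.002, -0.267]
ft_force: [-0.3, 0.4, 0.7]
opening: 0.998
grip_force: 0.0
```

```bash
python3 - <<'E'
from h import *
where()
c=env.read_camera("wrist"); cv2.imwrite("pics/w1.png",c["color"][:,:,::-1])
E
```

```text
t 2.65 pos [414.7  63.  122.9] rot [ 3.1409e+00  2.2000e-03 -2.6730e-01] cornerframe [-223.9 -115.2] yaw-TH -0.0003 F [-0.3  0.4  0.7] op 0.998
```

View pics/w1.png

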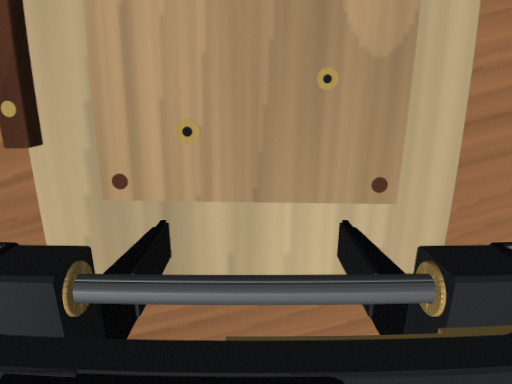

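The wrist view shows the fingertips just on the table, short of the plate's near edge (rows 200-203, square to the tool). I'll push in +x.

{"api": "send_rows", "payload": {
  "series": "0.15 0 0 0 0 0; 0.15 0 0 0 0 0; 0.15 0 0 0 0 0; 0.15 0 0 0 0 0; 0.1 0 0 0 0 0"
}}

```text
t: 3.32
eef_pos: [456.0, 51.7, 124.4]
tcp_rot: [3.142, -0.0, -0.268]
ft_force: [-4.2, 1.4, 4.1]
opening: 0.999
grip_force: 2.4
```

{"api": "send_rows", "payload": {
  "series": "0.05 0 0 0 0 0; 0.03 0 0 0 0 0; 0.03 0 0 0 0 0; 0.03 0 0 0 0 0; 0 0 0 0 0 0"
}}

```text
t: 3.95
eef_pos: [463.9, 49.6, 124.2]
tcp_rot: [3.142, -0.001, -0.267]
ft_force: [-3.4, 0.3, 1.6]
opening: 1.003
grip_force: 1.4
```

{"api": "send_rows", "payload": {
  "series": "0.03 0 0 0 0 0; 0.03 0 0 0 0 0; 0 0 0 0 0 0"
}}

```text
t: 4.32
eef_pos: [465.1, 49.2, 124.1]
tcp_rot: [3.141, 0.005, -0.267]
ft_force: [-12.8, 5.5, 10.7]
opening: 1.0
grip_force: 7.1
```

{"api": "send_rows", "payload": {
  "series": "0.03 0 0 0 0 0; 0.03 0 0 0 0 0; 0 0 0 0 0 0"
}}

```text
t: 4.7
eef_pos: [465.7, 48.8, 123.9]
tcp_rot: [3.139, 0.012, -0.267]
ft_force: [-26.0, 10.4, 21.8]
opening: 1.0
grip_force: 14.0
```

```bash
python3 - <<'E'
from h import *
where()
E
```

```text
t 4.7 pos [465.7  48.8 123.9] rot [ 3.1393  0.0122 -0.2667] cornerframe [-170.9 -115.4] yaw-TH 0.0003 F [-26.   10.4  21.8] op 1.0
```

{"api": "send_rows", "payload": {
  "series": "-0.45 0 0 0 0 0; 0 0 -0.8 0 0 0; 0 0.8 -0.4 0 0 0; 0 0.87 0 0 0 -1; 0 0 0 0 0 -1",
  "fingers": 0.6
}}

```text
t: 5.32
eef_pos: [419.7, -40.4, 196.8]
tcp_rot: [3.14, -0.003, 0.07]
ft_force: [-0.3, -0.1, -0.2]
opening: 0.606
grip_force: 0.0
```

{"api": "send_rows", "payload": {
  "series": "0 0 0 0 0 -1; 0 0 0 0 0 -1; 0 0 0 0 0 -1; 0 0 0 0 0 -1; 0 0 0 0 0 -1"
}}

```text
t: 5.95
eef_pos: [420.2, -38.2, 196.4]
tcp_rot: [3.139, -0.001, 0.946]
ft_force: [0.0, -0.2, 0.0]
opening: 0.604
grip_force: 0.0
```

{"api": "send_rows", "payload": {
  "series": "0 0 0 0 0 -1; 0 0 0 0 0 -1; 0 0.7 0 0 0 0; 0 0.7 0 0 0 0; 0 0 0 0 0 0"
}}

```text
t: 6.58
eef_pos: [502.7, -62.2, 196.1]
tcp_rot: [3.138, 0.0, 1.289]
ft_force: [0.6, 0.4, -0.2]
opening: 0.598
grip_force: 0.0
```

```bash
python3 - <<'E'
from h import *
where()
T=env.read_camera("top"); P=cloud(T); Z=P[...,2]
roi=np.zeros(Z.shape,bool); roi[130:260,190:310]=1
m=cv2.morphologyEx(((Z>54)&(Z<62)&roi).astype(np.uint8),cv2.MORPH_OPEN,np.ones((3,3)))
c=max(cv2.findContours(m,0,2)[0],key=cv2.contourArea)
q=tocorner(plane(T,c[:,0],58)); print(q.min(0),q.max(0),cv2.contourArea(c))
cv2.imwrite("pics/t2.png",cv2.resize(T["color"][90:260,165:330,::-1],None,fx=3.5,fy=3.5,interpolation=cv2.INTER_CUBIC))
E
```

```text
t 6.58 pos [502.7 -62.2 196.1] rot [3.1382e+00 1.0000e-04 1.2893e+00] cornerframe [-105.9 -212.6] yaw-TH 1.5563 F [ 0.6  0.4 -0.2] op 0.598
[ -52.58064048 -153.97516931] [  2.18110995 -86.6561888 ] 169.5
```

View pics/t2.png

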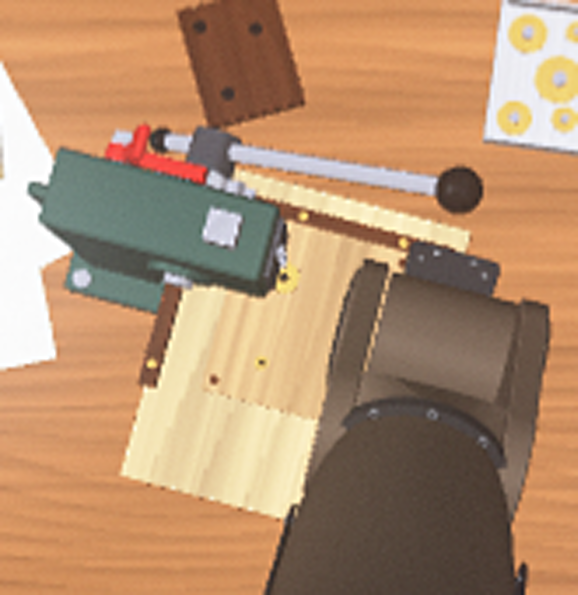

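The plate lies along the side fence and the bush is visible at (287,277). The hand is on its open (-y) side. Next I trim the yaw, descend and push in +y.

{"api": "send_rows", "payload": {
  "series": "0 0 0.5 0 0 -0.08; 0 0 0.5 0 0 0; 0 0 0.2 0 0 0; 0 0 0 0 0 0"
}}

```text
t: 7.12
eef_pos: [499.7, -61.1, 124.1]
tcp_rot: [-3.141, 0.0, 1.304]
ft_force: [0.3, -0.7, 0.7]
opening: 0.602
grip_force: 0.0
```

{"api": "send_rows", "payload": {
  "series": "0.15 0 0 0 0 0; 0.15 0 0 0 0 0; 0.15 0 0 0 0 0; 0.15 0 0 0 0 0; 0.1 0 0 0 0 0"
}}

```text
t: 7.75
eef_pos: [511.4, -20.1, 125.1]
tcp_rot: [3.14, 0.0, 1.304]
ft_force: [-2.4, -5.7, 4.6]
opening: 0.6
grip_force: 3.0
```

{"api": "send_rows", "payload": {
  "series": "0.05 0 0 0 0 0; 0.03 0 0 0 0 0; 0.03 0 0 0 0 0; 0.03 0 0 0 0 0; 0 0 0 0 0 0"
}}

```text
t: 8.38
eef_pos: [513.6, -12.3, 124.9]
tcp_rot: [3.141, 0.0, 1.304]
ft_force: [-2.0, -3.5, 3.2]
opening: 0.6
grip_force: 2.0
```

```bash
python3 - <<'E'
from h import *
where()
E
```

```text
t 8.38 pos [513.6 -12.3 124.9] rot [3.1405e+00 3.0000e-04 1.3042e+00] cornerframe [-108.6 -161.7] yaw-TH 1.5712 F [-2.  -3.5  3.2] op 0.6
```

{"api": "send_rows", "payload": {
  "series": "0.03 0 0 0 0 0; 0.03 0 0 0 0 0; 0 0 0 0 0 0"
}}

```text
t: 8.75
eef_pos: [514.2, -11.3, 124.9]
tcp_rot: [3.141, 0.003, 1.305]
ft_force: [-7.0, -31.1, 7.1]
opening: 0.598
grip_force: 16.1
```

{"api": "send_rows", "payload": {
  "series": "0.03 0 0 0 0 0; 0.02 0.02 0 0 0 0; 0 0.03 0 0 0 0; 0 0 0 0 0 0"
}}

```text
t: 9.25
eef_pos: [515.1, -10.8, 124.9]
tcp_rot: [-3.136, 0.007, 1.306]
ft_force: [-25.9, -52.3, 18.3]
opening: 0.602
grip_force: 28.7
```

```bash
python3 - <<'E'
from h import *
where()
E
```

```text
t 9.25 pos [515.1 -10.8 124.9] rot [-3.1358  0.0066  1.306 ] cornerframe [-107.6 -159.9] yaw-TH 1.573 F [-25.9 -52.3  18.3] op 0.602
```

{"api": "send_rows", "payload": {
  "series": "-0.4 0 0 0 0 0; 0 0 -0.8 0 0 0; 0 0 -0.9 0 0 0; 0 0 -0.9 0 0 0; 0 0 -0.9 0 0 0",
  "fingers": 0
}}

```text
t: 9.88
eef_pos: [511.4, -29.5, 336.5]
tcp_rot: [3.141, -0.0, 1.304]
ft_force: [1.1, 0.2, -0.4]
opening: 0.131
grip_force: 0.0
```

{"api": "send_rows", "payload": {
  "series": "0 0 -0.9 0 0 0; -0.9 -0.9 0 0 0 0; -0.9 -0.9 0 0 0 0; 0 0 0 0 0 0"
}}

```text
t: 10.38
eef_pos: [400.7, -92.5, 389.1]
tcp_rot: [3.14, 0.0, 1.301]
ft_force: [1.0, 0.0, 0.7]
opening: 0.005
grip_force: 0.0
```

```bash
python3 - <<'E'
from h import *
where()
import pickle
T=env.read_camera("top"); pickle.dump(T,open("top2.pkl","wb")); P=cloud(T); Z=P[...,2]
roi=np.zeros(Z.shape,bool); roi[130:260,190:310]=1
m=cv2.morphologyEx(((Z>54)&(Z<62)&roi).astype(np.uint8),cv2.MORPH_OPEN,np.ones((3,3)))
c=max(cv2.findContours(m,0,2)[0],key=cv2.contourArea)
q=tocorner(plane(T,c[:,0],58)); print(q.min(0),q.max(0),cv2.contourArea(c), cv2.minAreaRect(q.astype(np.float32)))
S=env.read_camera("scene"); pickle.dump(S,open("scene2.pkl","wb"))
a=cv2.resize(T["color"][110:250,170:310,::-1],(560,560),interpolation=cv2.INTER_CUBIC)
cv2.imwrite("pics/t3.png",a)
E
```

```text
t 10.38 pos [400.7 -92.5 389.1] rot [3.1401e+00 2.0000e-04 1.3012e+00] cornerframe [-196.3 -268.8] yaw-TH 1.5682 F [1.  0.  0.7] op 0.005
[-158.0810012 -148.9390295] [-51.54030011 -28.42101174] 445.5 ((-102.83629608154297, -90.65934753417969), (87.53287506103516, 123.23155975341797), 15.251655578613281)
```

View pics/t3.png

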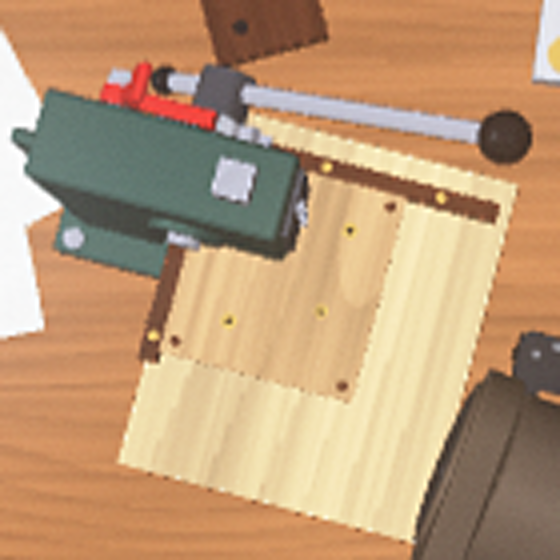

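The plate now sits flush along both fences: its corners are at about (352,403), (405,198) and (165,358), with corner holes at (391,207), (343,386) and (175,341). I'll check squareness from the holes' centroids.

```bash
python3 - <<'E'
from h import *
import pickle
T=pickle.load(open("top2.pkl","rb")); g=cv2.cvtColor(T["color"],cv2.COLOR_RGB2GRAY).astype(float)
def cen(p):
    u,v=(np.array(p)+.5)/4-.5+[170,110]; u0,v0=int(round(u)),int(round(v))
    w=g[v0-3:v0+4,u0-3:u0+4]; w=np.clip(np.median(w)-8-w,0,None); y,x=np.mgrid[v0-3:v0+4,u0-3:u0+4]
    return (w*x).sum()/w.sum(),(w*y).sum()/w.sum()
h=plane(T,[cen(p) for p in [(391,207),(343,386),(175,341)]],58)[:,:2]
q=tocorner(h);print(q); d=q[0]-q[1]; e=q[2]-q[1]
print("plate angle vs TH",np.arctan2(d[1],d[0]),np.arctan2(-e[0],e[1]),"center",(q[0]+q[2])/2)
# fence side direction by brown pixels inner edge fit, two fences
hs=cv2.cvtColor(T["color"],cv2.COLOR_RGB2HSV); m=(hs[...,2]<110)&(hs[...,1]>90)
ii=np.argwhere(m)[:,::-1]; w=tocorner(plane(T,ii,52)[:,:2])
for nm,s,a,b in(("side",(w[:,0]>-3)&(w[:,0]<25)&(w[:,1]>-180)&(w[:,1]<-70),1,0),("back",(w[:,1]>-3)&(w[:,1]<25)&(w[:,0]>-155)&(w[:,0]<-95),0,1)):
    p=w[s]; print(nm,len(p),np.polyfit(p[:,a],p[:,b],1),p[:,b].min(),p[:,b].max())
E
```

```text
[[  -4.15399314 -139.29422533]
 [-147.78602345 -138.94490596]
 [-147.25759401   -5.02418229]]
plate angle vs TH -0.0024320388826130205 -0.00394581719130221 center [-75.70579358 -72.15920381]Traceback (most recent call last):
  File "<stdin>", line 15, in <module>
    raise TypeError("expected non-empty vector for x")
TypeError: expected non-empty vector for x
```

{"api": "send_rows", "payload": {
  "series": "0.84 0.62 0 0 0 0; 0.84 0.62 0 0 0 0; 0.84 0.62 0 0 0 0; 0.84 0.62 0 0 0 0; 0.84 0.62 0 0 0 0"
}}

```text
t: 11.1
eef_pos: [650.6, 104.9, 387.5]
tcp_rot: [-3.141, -0.0, 1.305]
ft_force: [0.7, -0.2, 0.6]
opening: 0.002
grip_force: 0.0
```

{"api": "send_rows", "payload": {
  "series": "0 0 0.25 0 0 0; 0 0 0.25 0 0 0; 0 0 0 0 0 0"
}}

```text
t: 11.48
eef_pos: [647.7, 101.2, 356.9]
tcp_rot: [-3.139, 0.001, 1.303]
ft_force: [0.5, 0.5, 0.8]
opening: 0.004
grip_force: 0.0
```

```bash
python3 - <<'E'
from h import *
where()
S=env.read_camera("scene"); c=env.read_camera("wrist")
a=cv2.resize(S["color"][170:340,150:320,::-1],(400,400),interpolation=cv2.INTER_CUBIC)
b=cv2.resize(c["color"][:,:,::-1],(400,300)); b=cv2.copyMakeBorder(b,0,100,0,0,0)
cv2.imwrite("pics/s4.png",np.hstack([a,b]))
E
```

```text
t 11.47 pos [647.7 101.2 356.9] rot [-3.1391e+00  9.0000e-04  1.3034e+00] cornerframe [ -9.2 -16.8] yaw-TH 1.5704 F [0.5 0.5 0.8] op 0.004
```

View pics/s4.png

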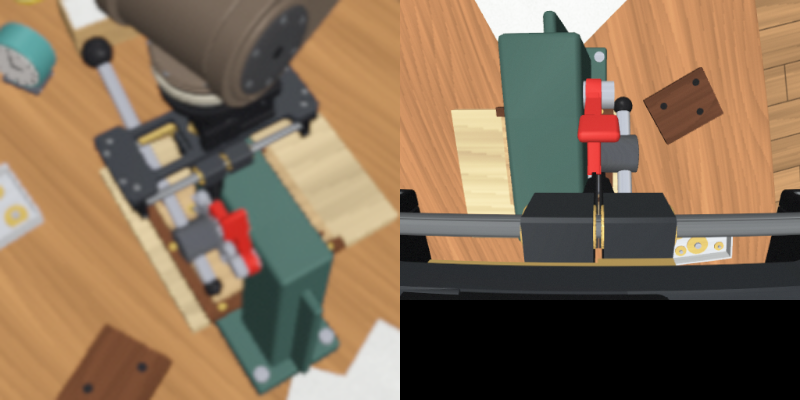

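The right half shows the red tab (col 598, rows 115-142) straight ahead of the closed fingers. I'll push towards +y.

{"api": "send_rows", "payload": {
  "series": "0.2 0 0 0 0 0; 0.2 0 0 0 0 0; 0.2 0 0 0 0 0; 0.2 0 0 0 0 0; 0.15 0 0 0 0 0"
}}

```text
t: 12.2
eef_pos: [663.6, 157.3, 358.0]
tcp_rot: [-3.141, 0.001, 1.304]
ft_force: [0.6, -2.8, -1.9]
opening: 0.004
grip_force: 1.3
```

{"api": "send_rows", "payload": {
  "series": "0.15 0 0 0 0 0; 0.1 0 0 0 0 0; 0.1 0 0 0 0 0; 0 0 0 0 0 0"
}}

```text
t: 12.7
eef_pos: [669.1, 177.3, 358.2]
tcp_rot: [3.141, -0.001, 1.304]
ft_force: [1.0, 0.6, -0.0]
opening: 0.004
grip_force: 0.0
```

```bash
python3 - <<'E'
from h import *
where()
S=env.read_camera("scene"); c=env.read_camera("wrist")
a=cv2.resize(S["color"][170:340,150:320,::-1],(400,400),interpolation=cv2.INTER_CUBIC)
b=cv2.resize(c["color"][:,:,::-1],(400,300)); b=cv2.copyMakeBorder(b,0,100,0,0,0)
cv2.imwrite("pics/s5.png",np.hstack([a,b]))
E
```

```text
t 12.7 pos [669.1 177.3 358.2] rot [ 3.1414e+00 -6.0000e-04  1.3041e+00] cornerframe [-8.6 62.2] yaw-TH 1.5711 F [ 1.   0.6 -0. ] op 0.004
```

View pics/s5.png

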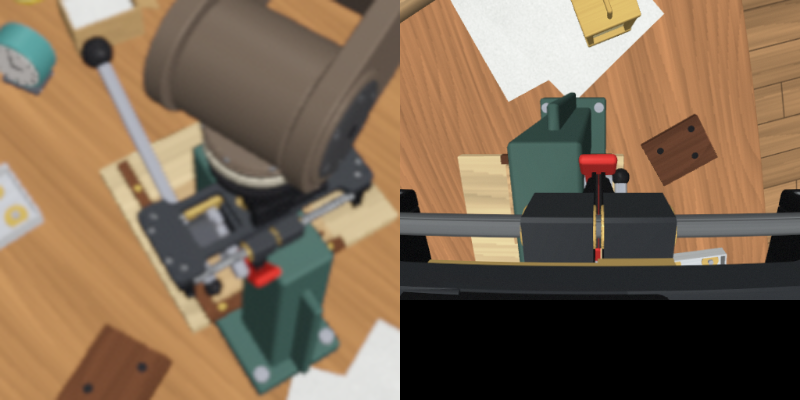

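The tab has swung over to the column side, now at right-half (598,163). I'll push a little further, then retreat towards the knob and check.

{"api": "send_rows", "payload": {
  "series": "0.1 0 0.05 0 0 0; 0.1 0 0.05 0 0 0; 0 0 0 0 0 0; -0.1 0 -0.6 0 0 0; -0.5 0 -0.6 0 0 0"
}}

```text
t: 13.42
eef_pos: [662.7, 154.5, 424.4]
tcp_rot: [-3.141, -0.0, 1.306]
ft_force: [0.4, -0.4, -0.6]
opening: 0.008
grip_force: 0.0
```

{"api": "send_rows", "payload": {
  "series": "-0.9 0 0 0 0 0; -0.9 0 0 0 0 0; -0.9 0 0 0 0 0; -0.9 0 0 0 0 0; -0.5 0 0 0 0 0",
  "fingers": 1
}}

```text
t: 14.05
eef_pos: [597.1, -85.7, 424.4]
tcp_rot: [3.141, -0.0, 1.302]
ft_force: [0.3, 0.2, 0.2]
opening: 0.471
grip_force: 0.0
```

```bash
python3 - <<'E'
from h import *
where()
T=env.read_camera("top"); c=env.read_camera("wrist"); S=env.read_camera("scene")
for nm,C in(("top",T),("scene",S)):
    X=cloud(C); hs=cv2.cvtColor(C["color"],cv2.COLOR_RGB2HSV)
    m=((hs[...,0]<5)|(hs[...,0]>175))&(hs[...,1]>180)&(hs[...,2]>110)&(X[...,2]>200)&(X[...,2]<340)&(X[...,0]>550)
    p=X[m]; q=np.c_[tocorner(p),p[:,2]]; print(nm,len(q)); 
    o=np.argsort(q[:,1]); print(q[o][::max(1,len(q)//12)].round(0).tolist())
X=cloud(c); g=c["color"].max(2); p=X[(X[...,2]>285)&(X[...,2]<330)]
q=np.c_[tocorner(p),p[:,2]]; q=q[(q[:,1]<-120)&(q[:,0]>-40)&(q[:,0]<80)]; print("knob pts",len(q),q.min(0) if len(q) else 0,q.max(0) if len(q) else 0)
a=cv2.resize(T["color"][100:250,165:315,::-1],(400,400),interpolation=cv2.INTER_CUBIC)
b=cv2.resize(c["color"][:,:,::-1],(400,300)); b=cv2.copyMakeBorder(b,0,100,0,0,0)
cv2.imwrite("pics/s6.png",np.hstack([a,b]))
E
```

```text
t 14.05 pos [597.1 -85.7 424.4] rot [ 3.1411e+00 -3.0000e-04  1.3022e+00] cornerframe [  -8.7 -210.4] yaw-TH 1.5692 F [0.3 0.2 0.2] op 0.471
top 13
[[-15.0, 25.0, 303.0], [-12.0, 26.0, 300.0], [-10.0, 27.0, 302.0], [-8.0, 27.0, 306.0], [-11.0, 29.0, 305.0], [-8.0, 30.0, 301.0], [-7.0, 32.0, 306.0], [-7.0, 35.0, 304.0], [-11.0, 36.0, 306.0], [-8.0, 37.0, 305.0], [-9.0, 39.0, 308.0], [-12.0, 40.0, 256.0], [-12.0, 41.0, 304.0]]
scene 236
[[-10.0, 26.0, 301.0], [-6.0, 36.0, 304.0], [-10.0, 43.0, 298.0], [-8.0, 46.0, 288.0], [-8.0, 50.0, 275.0], [-8.0, 54.0, 262.0], [-12.0, 65.0, 258.0], [-8.0, 75.0, 267.0], [-6.0, 81.0, 271.0], [2.0, 86.0, 275.0], [-13.0, 91.0, 277.0], [-15.0, 95.0, 278.0], [2.0, 98.0, 278.0]]
knob pts 2680 [  -0.7526949  -216.72239661  285.05761038] [  32.47759727 -155.03074291  318.67568308]
```

View pics/s6.png

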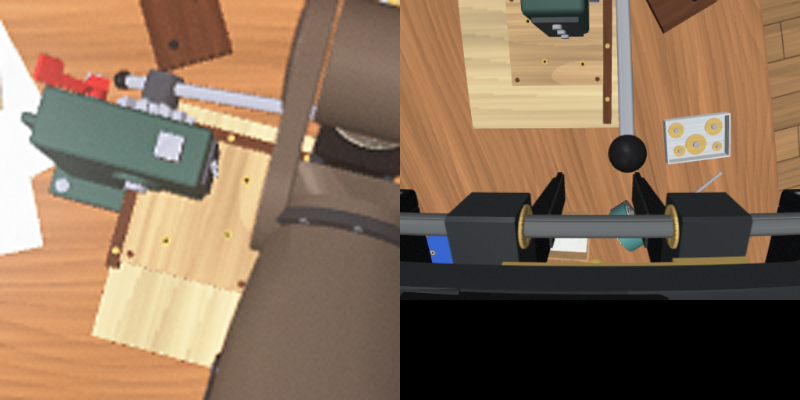

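The red catch is fully back: the tab is now at corner-frame y about 92, z about 277, which is about 1.3 rad. The knob is visible in the right half at (627,153), right of the hand's centre. Next I fit the ball.

```bash
python3 - <<'E'
from h import *
where()
from scipy.optimize import least_squares
c=env.read_camera("wrist"); X=cloud(c)
p=X[(c["color"].max(2)<70)&(X[...,2]>285)&(X[...,2]<330)]
q=np.c_[tocorner(p),p[:,2]]; q=q[(abs(q[:,0]-17)<30)&(q[:,1]<-160)&(q[:,1]>-225)]
print(len(q),q.min(0),q.max(0))
r=least_squares(lambda s:np.linalg.norm(q-s,axis=1)-17,[17,-191,302],loss="soft_l1"); print("knob",r.x,r.cost/len(q))
E
```

```text
t 14.2 pos [597.6 -84.5 424.3] rot [ 3.1413e+00 -5.0000e-04  1.3015e+00] cornerframe [  -8.5 -209.2] yaw-TH 1.5685 F [ 0.3 -0.3 -0.5] op 0.6
1812 [-1.83023892e-01 -2.15100542e+02  2.98540362e+02] [  31.7321003  -183.76122003  318.4819237 ]
knob [  16.14408077 -200.96261464  299.87635411] 0.09730683930071385
```

{"api": "send_rows", "payload": {
  "series": "0.13 0.41 0 0 0 0; 0 0 0.4 0 0 0; 0 0 0.5 0 0 0; 0 0 0.2 0 0 0; 0 0 0 0 0 0",
  "fingers": 1
}}

```text
t: 14.88
eef_pos: [623.8, -81.9, 358.0]
tcp_rot: [-3.141, -0.0, 1.305]
ft_force: [0.1, 0.2, 0.7]
opening: 0.996
grip_force: 0.0
```

{"api": "send_rows", "payload": {
  "series": "0 0 0 0 0 0; 0 0 0 0 0 0; 0 0 0 0 0 0; 0 0 0 0 0 0; 0 0 0 0 0 0",
  "fingers": 0
}}

```text
t: 15.5
eef_pos: [623.6, -82.7, 358.3]
tcp_rot: [3.141, 0.0, 1.304]
ft_force: [0.7, -0.2, 0.6]
opening: 0.53
grip_force: 0.0
```

```bash
python3 - <<'E'
from h import *
where(); print(env.state()["grip_force"])
E
```

```text
t 15.5 pos [623.6 -82.7 358.3] rot [3.1415e+00 1.0000e-04 1.3036e+00] cornerframe [  16.1 -200.6] yaw-TH 1.5706 F [ 0.7 -0.2  0.6] op 0.53
0.0
```

{"api": "send_rows", "payload": {
  "series": "0 0 0 0 0 0; 0 0 0 0 0 0; 0 0 0 0 0 0; 0 0 0 0 0 0; 0 0 0 0 0 0"
}}

```text
t: 16.12
eef_pos: [624.2, -82.9, 358.3]
tcp_rot: [3.14, 0.0, 1.304]
ft_force: [5.4, -0.9, -2.0]
opening: 0.343
grip_force: 30.0
```

The ball is gripped (opening 0.34, 30 N). Next I pull it down along its arc.

{"api": "send_rows", "payload": {
  "series": "-0.09 0 0.19 0 0 0; -0.08 0 0.19 0 0 0; -0.07 0 0.2 0 0 0; -0.05 0 0.2 0 0 0; 0 0 0 0 0 0"
}}

```text
t: 16.75
eef_pos: [619.5, -100.4, 310.6]
tcp_rot: [3.14, 0.0, 1.303]
ft_force: [5.0, -1.9, 3.3]
opening: 0.34
grip_force: 30.0
```

{"api": "send_rows", "payload": {
  "series": "-0.04 0 0.2 0 0 0; -0.03 0 0.21 0 0 0; -0.02 0 0.21 0 0 0; 0 0 0.21 0 0 0; 0 0 0 0 0 0"
}}

```text
t: 17.38
eef_pos: [618.1, -105.6, 260.6]
tcp_rot: [3.14, 0.001, 1.303]
ft_force: [6.3, -4.3, 3.0]
opening: 0.343
grip_force: 30.0
```

```bash
python3 - <<'E'
from h import *
where(); print(env.state()["grip_force"])
E
```

```text
t 17.38 pos [ 618.1 -105.6  260.6] rot [3.1397e+00 6.0000e-04 1.3034e+00] cornerframe [  16.8 -224.1] yaw-TH 1.5704 F [ 6.3 -4.3  3. ] op 0.343
30.000376403331757
```

{"api": "send_rows", "payload": {
  "series": "0.01 0 0.21 0 0 0; 0.02 0 0.21 0 0 0; 0.04 0 0.21 0 0 0; 0.04 0 0.2 0 0 0; 0 0 0 0 0 0"
}}

```text
t: 18.0
eef_pos: [619.9, -99.1, 211.0]
tcp_rot: [3.14, 0.001, 1.304]
ft_force: [5.3, -3.5, 3.6]
opening: 0.346
grip_force: 30.0
```

{"api": "send_rows", "payload": {
  "series": "0.06 0 0.2 0 0 0; 0.07 0 0.2 0 0 0; 0.08 0 0.17 0 0 0; 0.08 0 0.16 0 0 0; 0 0 0 0 0 0"
}}

```text
t: 18.62
eef_pos: [624.4, -82.5, 167.1]
tcp_rot: [3.14, 0.001, 1.304]
ft_force: [4.5, -6.4, 1.7]
opening: 0.341
grip_force: 30.0
```

```bash
python3 - <<'E'
from h import *
where(); print(env.state()["grip_force"])
E
```

```text
t 18.62 pos [624.4 -82.5 167.1] rot [3.1397e+00 9.0000e-04 1.3037e+00] cornerframe [  16.8 -200.1] yaw-TH 1.5707 F [ 4.5 -6.4  1.7] op 0.341
30.000282526016235
```

{"api": "send_rows", "payload": {
  "series": "0.03 0 0.05 0 0 0; 0.03 0 0.05 0 0 0; 0 0 0 0 0 0"
}}

```text
t: 19.0
eef_pos: [625.2, -79.5, 161.7]
tcp_rot: [3.139, 0.001, 1.304]
ft_force: [3.6, -8.6, 3.0]
opening: 0.345
grip_force: 30.0
```

{"api": "send_rows", "payload": {
  "series": "0.03 0 0.05 0 0 0; 0.02 0 0.05 0 0 0; 0 0 0 0 0 0"
}}

```text
t: 19.38
eef_pos: [626.0, -76.5, 156.4]
tcp_rot: [3.139, 0.001, 1.304]
ft_force: [1.5, -6.9, 10.7]
opening: 0.343
grip_force: 30.0
```

```bash
python3 - <<'E'
from h import *
where()
E
```

```text
t 19.38 pos [626.  -76.5 156.4] rot [3.1389e+00 1.1000e-03 1.3037e+00] cornerframe [  16.8 -193.9] yaw-TH 1.5707 F [ 1.5 -6.9 10.7] op 0.343
```

{"api": "send_rows", "payload": {
  "series": "0.01 0 0.04 0 0 0; 0 0 0.02 0 0 0; 0 0 0 0 0 0"
}}

```text
t: 19.75
eef_pos: [626.4, -75.2, 153.7]
tcp_rot: [3.138, 0.0, 1.304]
ft_force: [0.7, -1.0, 17.7]
opening: 0.347
grip_force: 30.0
```

{"api": "send_rows", "payload": {
  "series": "0 0 0 0 0 0; 0 0 0 0 0 0; 0 0 0 0 0 0; 0 0 0 0 0 0; 0 0 0 0 0 0"
}}

```text
t: 20.38
eef_pos: [626.4, -75.2, 153.8]
tcp_rot: [3.138, 0.0, 1.304]
ft_force: [-0.2, -1.1, 16.6]
opening: 0.347
grip_force: 30.0
```

```bash
python3 - <<'E'
from h import *
where()
c=env.read_camera("wrist"); S=env.read_camera("scene")
a=cv2.resize(S["color"][150:320,150:320,::-1],(400,400),interpolation=cv2.INTER_CUBIC)
b=cv2.resize(c["color"][:,:,::-1],(400,300)); b=cv2.copyMakeBorder(b,0,100,0,0,0)
cv2.imwrite("pics/s7.png",np.hstack([a,b]))
E
```

```text
t 20.38 pos [626.4 -75.2 153.8] rot [3.1381e+00 2.0000e-04 1.3036e+00] cornerframe [  16.8 -192.6] yaw-TH 1.5706 F [-0.2 -1.1 16.6] op 0.347
```

View pics/s7.png

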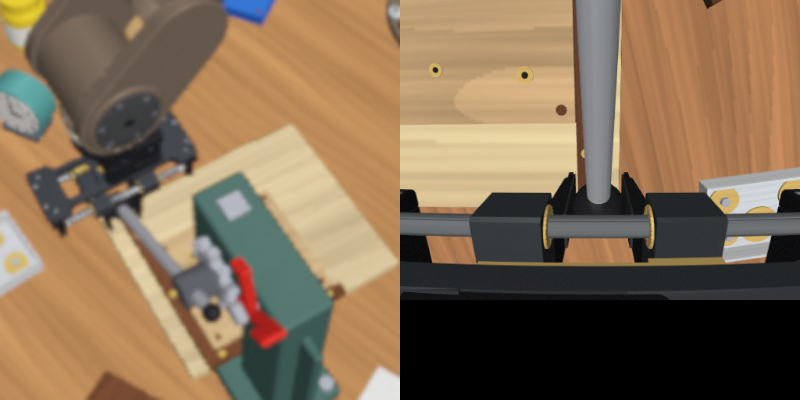

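The lever is low, with the ball held between the fingers and the catch back against the head. I'll check the lever angle from the bar's slope, and the ram's top height.

```bash
python3 - <<'E'
from h import *
c=env.read_camera("wrist"); X=cloud(c); q=np.dstack([tocorner(X),X[...,2]])
m=(abs(q[...,0]-18)<3)&(q[...,1]>-170)&(q[...,1]<-60)&(q[...,2]>80)&(q[...,2]<260)
p=q[m]; k=np.polyfit(p[:,1],p[:,2],1); print("bar",len(p),k,"angle",np.arctan(k[0]),"L",.47+np.arctan(k[0]),"resid",np.std(p[:,2]-np.polyval(k,p[:,1])), "axis z at knob y",np.polyval(k,-192.6)-7/np.cos(np.arctan(k[0])))
S=env.read_camera("scene"); Y=cloud(S); r=np.dstack([tocorner(Y),Y[...,2]])
for nm,m in(("ram",(abs(r[...,0]+47)<7)&(abs(r[...,1]+44)<7)),("head",(abs(r[...,0]+47)<15)&(abs(r[...,1]-20)<30))):
    print(nm,np.nanpercentile(r[m][:,2],[20,50,80]))
where()
E
```

```text
bar 6800 [ -0.20814237 132.51558982] angle -0.20521236563031767 L 0.26478763436968233 resid 18.736004117558956 axis z at knob y 165.45378720182097
ram [266.01771149 266.90005826 267.86699251]
head [260.21608638 261.35047082 262.58958454]
t 20.57 pos [626.4 -75.2 153.8] rot [3.1381e+00 2.0000e-04 1.3036e+00] cornerframe [  16.8 -192.6] yaw-TH 1.5706 F [-0.7 -1.2 16.9] op 0.345
```

```bash
python3 -c "
from cell import env
print(env.job_done())"
```

```text
the job is handed in; nothing more can be done
None
```

The job is handed in; no verdict came back. My last readings had the plate square and flush in the fence corner, the catch fully back, the bush home by the ram's height, and the lever still held down with about 17 N at the knob.

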